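Starter jar into the thumb-latch proofing box

ROBOT

A 6-joint arm with a two-finger parallel gripper is mounted at the origin on the work surface. World frame = base frame: x ahead of the robot, y to its left, z up, the work surface at z = 0. Lengths are in m, angles in degrees, forces in N, time in s.
With the tool pointing down it reaches from about 0.4 to 0.825 m from the base axis. Payload 7 kg.
Tool frame: the origin (TCP) lies on the front face of the gripper's body, between the roots of the fingers; the fingertips stand 66 mm ahead of it and the grasp point (between the pads) lies 47 mm ahead of it; z points along the fingers, y is the line along which they close (so a half turn about z gives the same grasp; the last joint's range is limited). The gripper opens to 88 mm and grips with 3 to 60 N. Pads are 19 mm wide; open, the fingers measure 130 mm over their backs; the gripper's body (78 mm by 193 mm) begins 47 mm behind the grasp point.
Start: joints at [91.794, 20.546, 0.682, 0, -70.136, -16.507], TCP at [0.171, 0.653, 0.292] pointing down, gripper open.
Joint ranges: [-176.03, 176.03], [-82.01, 121.73], [-58.28, 71.71], [-173.87, 95.51], [-174.79, -0.11], [-173.66, 173.66]. Speed limits (degrees/s): [136.94, 136.94, 172.46, 180, 180, 180].

INTERFACE

Orientations are given as [roll, pitch, yaw] about the fixed x, y, z axes, in that order (R = Rz(yaw) Ry(pitch) Rx(roll)).
In Python, from plant import ctrl gives the robot as it stands.
- The arm moves only by the tool send_rows, never from a script. Its argument "deltas" is a list of rows, each a list of 2 entries, a list of its own where there are three numbers: the shift along the tool's x, y, z each as a share of 800 mm, from -1 to 1, then the turn about the tool's z as a share of 90 degrees, from -1 to 1. A call has exactly 5 rows; each row is the pose to reach, as a shift and turn from the pose commanded when the call began, along the tool's axes at that moment; what a row does not reach only later rows make up. A row lasts 1/12 s, in which the tool goes at most 41.7 mm and 7.16 degrees, less where a joint would pass 70% of its speed; a pose out of reach is approached as far as the arm can. A call with a number of a shift or a turn outside -1 to 1 is refused whole. A call with a gripper value outside its range is refused whole. "gripper" is the opening, from 0 (shut) to 1 (fully open), set as the call begins (left out, the last holds). The fingers move at their own pace and stop on an object; the grip force is fixed at half the most. Time passes only in rows, so rows that repeat a pose let the fingers close, or fill a call up. It gives the time, the measured TCP pose, the force, the opening and the grip force at its end, in the units of the state.
- ctrl.get_obs(): the state, without advancing time (a new reading comes with each control period).
- ctrl.snapshot(name): name is "scene" or "top" or "wrist"; returns a dict with "color" (384x512x3 uint8, red, green, blue), "vertical_fov" (degrees; the focal length in pixels is half the picture's height over the tangent of half this angle, whatever the lens; pixels are square), "cx", "cy" (the principal point, pixels), "rvec" (rotation vector, rad) and "tvec" (3), from world to camera coordinates, as OpenCV has them. Camera axes: x right, y down, z forward; pixel columns grow to the right and rows downward; lengths in m; the calibration is good to about 2 mm. A picture is of the moment at which its call begins. There is no depth.
- ctrl.close_job(): hands the job in; it is judged then, once.
Trained networks look in a picture, given as the dict that the camera call returned (one of the last four; its "shot" number tells which), for a name from the list of things; names that differ only in an ending like _2 or _b are one class to them, and where a whole thing is asked for, a point or a joint stands for the part that bears it (a point fixed in the world has none). Each returns a list of dicts, best first, with "conf" (0 to 1); they miss things now and then, are a little off and sometimes report something else, mostly with a low value. They report only what shows in the picture. A call takes as long as a camera call.
- ctrl.boxes_of(picture, thing): "xy" ([column, row] as shares, 0 to 1, of the picture: columns of its width, rows of its height, amid what is visible of it).
- ctrl.cut_out(picture, thing): "pixels" (384x512 bool, what is visible of it) and "xy" ([column, row] as shares, 0 to 1, of the picture: columns of its width, rows of its height, amid what is visible of it).
The state is a dict: "clock": time; "joint_pos": joint angles; "qvel": joint speeds; "tau": joint torques, N m; "tool_pos": TCP position; "orientation": TCP orientation; "force": force on the tool from outside, world axes, zero at the start; "moment": the same for the moment, N m; "opening": finger opening in m; "gripper_force": force on a finger pad.
Only numpy, scipy, OpenCV 4.12 (cv2) and the standard library are available. Lean on these libraries where they do the work, as an engineer would, in place of code of your own. Each camera call takes 0.05 s, during which the arm holds its last target. There are 200 camera calls.

TASK

Press the thumb latch of the proofing box so that its sprung lid pops open, set the shorter of the two starter jars down gently inside, standing upright on the box's floor, and snap the lid shut so that the latch holds it. Leave the taller jar and the other kitchen things where they are.

Things in the scene. Friction and masses are not known exactly. Their poses are not given: they have to be found in the camera images.
- box: White enamelled proofing box, fixed to the shelf: 180 mm along its x, 190 mm along its y, walls 6 mm thick, rim 112 mm above the shelf. Origin: centre of its underside. The latch is in the middle of its -x side, the lid's hinge along its +x side, at x = +90 mm. Interior 168 x 178 mm.
- box_floor (a point): Centre of the box's inner floor, 6 mm above the shelf; 106 mm are free between floor and shut lid (the tall jar does not fit).
- lid (a joint): Angle of the flat wooden lid about its hinge: 0 is shut, growing as it opens. Shut and latched it reads about 0.01; released, a weak spring swings it up to its stop at 1.75 (leaning 10 degrees past upright, tip 300 mm above the shelf) and keeps it there. Pushing it shut takes about 1 N at the front edge, the last 10 mm about 3 to 6 N while the catch rides over the latch's nose and snaps under it; let go before that, it springs open again.
- lid_hinge (a point): Middle of the lid's hinge line, at the lower face of the 10 mm thick lid, 112 mm above the shelf. The hinge runs along the box's y. The lid reaches 183 mm from here, its steel catch bar 193 mm.
- lid_press (a point): Point on the lid's outer face, on a steel patch in the middle of its width, 160 mm from the hinge line: where to press it shut. With the lid shut it is the upper face, 122 mm above the shelf.
- latch (a joint): Angle of the steel thumb latch, a rocker on a level pivot: 0 is at rest (also when it holds the lid), 0.32 fully pressed. The lid is free from about 0.1 to 0.2. It springs back when let go.
- latch_pad (a point): Upper face of the latch's thumb pad, 48 mm long (box x) and 50 mm wide (box y), 20 mm from its outer end; 92 mm above the shelf at rest, 146 mm from the box's centre along the box's -x. Pressed straight down it sinks about 13 mm at 1 to 3 N. The latch's nose stands up between pad and lid, to 142 mm above the shelf and from 96 to 118 mm from the box's centre.
- jar_short: The shorter starter jar: empty glass with a screwed-on steel lid, a closed cylinder 66 mm in diameter across its lid (64 mm across the glass), 92 mm tall, about 0.2 kg, lid the top 18 mm. Origin: centre of its underside, z up.
- jar_tall: The taller starter jar, 72 mm in diameter, 145 mm tall, same make. Origin: centre of its underside. Stays where it is.
- spatula: Red silicone spatula, 220 mm long, lying on the shelf between box and jars. Bystander. Origin under its middle.
- scraper: Dough scraper with steel blade and wooden handle, 120 mm wide, lying on the shelf. Bystander.

How it is judged (in metres and radians):
On the way, in this order (a step that is already met when the one before it is completed fails the run):
1. the thumb latch is pressed in with the robot's hand, the lid still down (value of joint latch above 0.1 rad and value of joint lid below 0.3 rad and contact force between any of the fingers, the arm and latch above 0.3 N).
2. the lid has popped fully open (value of joint lid above 1.5 rad), for 0.2 s.
3. the short jar stands upright on the box's floor, let go, the lid still open (x of jar_short in the frame of box between -0.065 and 0.065 m and y of jar_short in the frame of box between -0.07 and 0.07 m and z of jar_short in the frame of box below 0.015 m and angle between jar_short's own z axis and vertical below 0.12 rad and value of joint lid above 1.2 rad and contact force between the fingers and jar_short below 0.1 N and linear speed of jar_short below 0.03 m/s), for 0.2 s.
At the end, for the whole second after the job is handed in: Lid shut and held by the latch (lid < 0.03 rad and still, latch < 0.05 rad); short jar at rest inside, underside within 9 mm of the floor, tilt < 0.12 rad; tall jar within 30 mm, spatula and scraper within 40 mm, of their start (value of joint lid below 0.03 rad and value of joint latch below 0.05 rad and velocity of joint lid below 0.05 rad/s and x of jar_short in the frame of box between -0.065 and 0.065 m and y of jar_short in the frame of box between -0.07 and 0.07 m and z of jar_short in the frame of box below 0.015 m and angle between jar_short's own z axis and vertical below 0.12 rad and linear speed of jar_short below 0.03 m/s and distance of jar_tall from where it was at the start of the episode below 0.03 m and distance of each of spatula, scraper from where it was at the start of the episode below 0.04 m); the robot touches nothing.
It fails at once if the jar is dropped into the box from more than about 25 mm (linear speed of jar_short above 0.7 m/s and contact force between the fingers and jar_short below 0.5 N and horizontal distance between jar_short and box below 0.1 m).
It fails at once if the taller jar is knocked over (angle between jar_tall's own z axis and vertical above 0.4 rad).
It fails at once if another kitchen thing is pushed or lifted away (distance of any of jar_tall, spatula, scraper from where it was at the start of the episode above 0.06 m).
It also fails if it takes over 67 s, if anything falls off the work surface, if the arm or the gripper's body presses on something with over 40 N, if the wrist force passes 120 N, or if a joint passes its speed limit or range.

## Working session

There is one attempt and no reset: what is moved stays moved. The work goes in short steps, Python scripts to look and compute and a tool call to move; the robot and the scene stay as the last step left them, time stands still between calls to the robot, and variables do not carry over. Pictures are saved under pics/ and viewed, at most 10 in all, crops included, and the job is handed in when it is done.

Besides the shell and the picture viewer there is one more tool, called after ">>>" as name([rows], argument=value, ...), one row to a line, values as JSON. send_rows: Moves the arm, as the interface text tells. Shift numbers are shares of 800 mm and turn numbers shares of 90 degrees, none past 1 either way. Its arguments: {"type":"object","properties":{"deltas":{"type":"array","items":{"type":"array"}},"gripper":{"type":"number"}},"required":["deltas"]}

```bash
mkdir -p pics; cat > h.py <<'E'
import numpy as np, cv2
from plant import ctrl
from scipy.spatial.transform import Rotation as R
def cam(s):
    H=s["color"].shape[0]; f=H/2/np.tan(np.radians(s["vertical_fov"])/2)
    return f,R.from_rotvec(np.ravel(s["rvec"])).as_matrix(),np.ravel(s["tvec"]).astype(float)
def pix(s,P):
    f,Rm,t=cam(s); c=np.atleast_2d(P)@Rm.T+t
    return np.c_[f*c[:,0]/c[:,2]+s["cx"], f*c[:,1]/c[:,2]+s["cy"]]
def ray(s,uv,z):
    f,Rm,t=cam(s); uv=np.atleast_2d(uv).astype(float)
    d=np.c_[(uv[:,0]-s["cx"])/f,(uv[:,1]-s["cy"])/f,np.ones(len(uv))]@Rm
    o=-Rm.T@t
    return o+d*((z-o[2])/d[:,2])[:,None]
def save(s,n): cv2.imwrite(f"pics/{n}.png",cv2.cvtColor(s["color"],cv2.COLOR_RGB2BGR))
E
python3 - <<'E'
from h import *
np.set_printoptions(precision=4,suppress=True)
o=ctrl.get_obs();print(o["clock"],o["tool_pos"],o["orientation"],o["force"],o["opening"])
hs={"box":.112,"lid_press":.122,"lid":.122,"latch_pad":.092,"jar_short":.092,"jar_tall":.145,"spatula":.005,"scraper":.01}
for n in ("top","scene"):
    s=ctrl.snapshot(n);save(s,n+"0")
    print(n,"campos",-cam(s)[1].T@cam(s)[2],s["vertical_fov"],s["cx"],s["cy"])
    for k,z in hs.items():
        for b in ctrl.cut_out(s,k)[:2]:
            uv=np.array(b["xy"])*[512,384]; m=b["pixels"]
            print(k,round(b["conf"],2),uv,m.sum(),ray(s,uv,z)[0], cv2.minAreaRect(np.argwhere(m)[:,::-1].astype(np.float32)))
E
```

```text
0.0 [0.1714 0.6525 0.2912] [179.9043  -0.009  -14.7198] [-0.4387  0.0626 -0.2481] 0.08745131368847894
top campos [0.4259 0.0017 1.0164] 50.71840811887097 251.03650786485605 185.57618555176285
box 0.85 [165.888  253.5936] 8661 [0.4437 0.1826 0.112 ] ((172.98501586914062, 252.40431213378906), (123.14400482177734, 90.26806640625), 17.65012550354004)
lid_press 0.61 [159.0784 245.6832] 7369 [0.4608 0.1958 0.122 ] ((159.2059326171875, 248.11224365234375), (85.52938079833984, 89.96395874023438), 19.133642196655273)
lid 0.97 [160.     248.7168] 7327 [0.4542 0.1936 0.122 ] ((159.0, 248.0), (86.01394653320312, 89.17622375488281), 18.43494987487793)
latch_pad 0.74 [215.6032 264.3072] 693 [0.4188 0.0749 0.092 ] ((215.38076782226562, 264.60382080078125), (32.97737503051758, 22.364974975585938), 15.255118370056152)
latch_pad 0.27 [159.1808 246.912 ] 7321 [0.4592 0.202  0.092 ] ((158.6117706298828, 248.45294189453125), (84.43312072753906, 90.0928726196289), 18.79988670349121)
jar_short 0.76 [340.224  181.5168] 825 [ 0.6037 -0.2149  0.092 ] ((341.5000305175781, 184.0), (27.577163696289062, 34.648227
[... 1277 characters left out ...]
45.96084213256836), 24.22774314880371)
latch_pad 0.68 [311.9104 170.8032] 246 [0.4198 0.08   0.092 ] ((311.47357177734375, 164.60751342773438), (13.330204010009766, 27.274703979492188), 47.48955154418945)
jar_short 0.71 [194.2016 192.    ] 749 [ 0.6362 -0.1923  0.092 ] ((190.88414001464844, 193.9573211669922), (36.33197784423828, 23.632347106933594), 83.6598129272461)
jar_tall 0.95 [203.8784 155.4048] 968 [ 0.533  -0.2121  0.145 ] ((202.82785034179688, 153.60655212402344), (47.712345123291016, 21.638046264648438), 84.80557250976562)
spatula 0.88 [238.08  211.392] 373 [ 0.5745 -0.0928  0.005 ] ((238.4512176513672, 203.56097412109375), (17.33528709411621, 42.79161071777344), 38.65980911254883)
```

```bash
python3 -c "
import cv2
a=cv2.imread('pics/top0.png');cv2.imwrite('pics/top0b.png',cv2.resize(a,(800,600),interpolation=cv2.INTER_CUBIC))"
```

```text
(no output)
```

View pics/top0b.png

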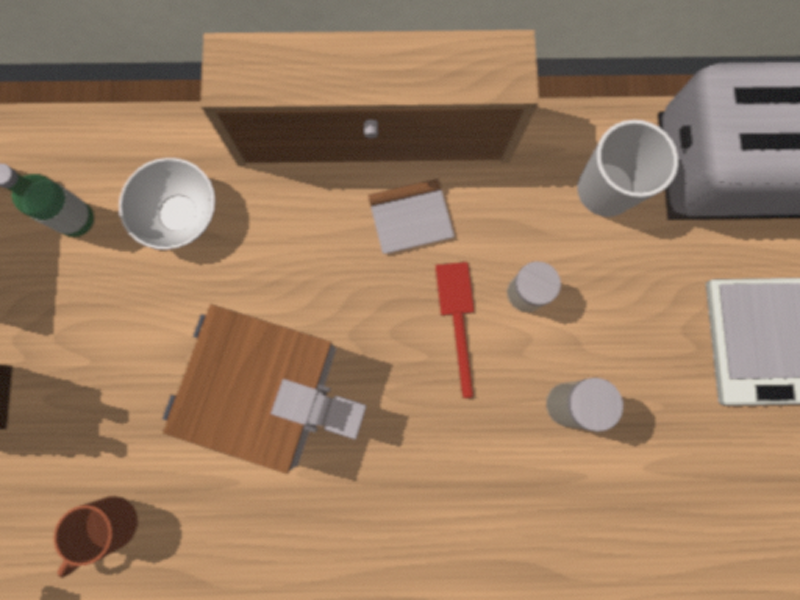

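View pics/scene0.png

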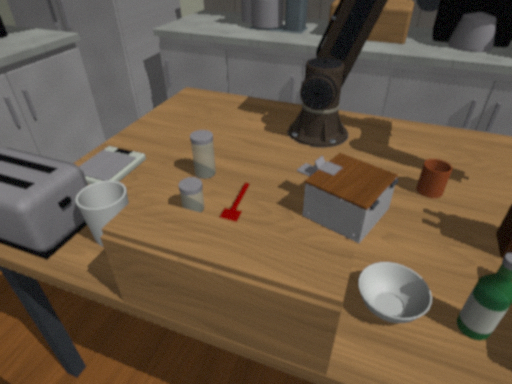

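Top view: the lid's corners are at about (213,306), (331,344), (290,472) and (164,433) in the 800x600 picture. The latch pad is to the right at (345,417). The short jar's lid is at (539,284) and the tall jar's at (597,405). So box +x points towards world +y, yaw about 72°. Next I fit the poses to the silhouettes.

```bash
cat > fit.py <<'E'
from h import *
from scipy.optimize import minimize
a=np.linspace(0,2*np.pi,40)
def cyl(p,r,h): return np.vstack([np.c_[p[0]+r*np.cos(a),p[1]+r*np.sin(a),0*a+z] for z in (0,h)])
def slab(p):
    c,s=np.cos(p[2]),np.sin(p[2])
    L=np.array([[x,y,z] for x in (-.093,.09) for y in (-.095,.095) for z in (.112,.122)])
    return np.c_[p[0]+c*L[:,0]-s*L[:,1],p[1]+s*L[:,0]+c*L[:,1],L[:,2]]
def fit(views,model,p0,st):
    def cost(p):
        t=0
        for s,m in views:
            im=np.zeros((384*4,512*4),np.uint8)
            hull=cv2.convexHull((pix(s,model(p))*4+1.5).astype(np.float32))
            cv2.fillConvexPoly(im,np.round(hull).astype(np.int32),255)
            im=cv2.resize(im,(512,384),interpolation=cv2.INTER_AREA)/255.
            t+=np.abs(im-m).sum()/m.sum()
        return t
    s0=np.vstack([p0]+[np.array(p0)+np.eye(len(p0))[i]*st[i] for i in range(len(p0))])
    r=minimize(cost,p0,method="Nelder-Mead",options=dict(initial_simplex=s0,xatol=1e-4,fatol=1e-4))
    return r.x,r.fun
E
python3 - <<'E'
from fit import *
np.set_printoptions(precision=4,suppress=True)
V={}
for n in ("top","scene"):
    s=ctrl.snapshot(n)
    for k in ("lid","jar_short","jar_tall"):
        V[k,n]=(s,ctrl.cut_out(s,k)[0]["pixels"].astype(float))
for k,mod,p0,st in (("lid",slab,[.45,.19,1.257],[.015,.015,.06]),("jar_short",lambda p:cyl(p,.033,.092),[.6,-.2],[.02,.02]),("jar_tall",lambda p:cyl(p,.036,.145),[.43,-.25],[.02,.02])):
    for vs in (["top"],["scene"],["top","scene"]):
        print(k,vs,*fit([V[k,v] for v in vs],mod,p0,st))
E
```

```text
lid ['top'] [0.4585 0.1971 1.2435] 0.025792964244521335
lid ['scene'] [0.4514 0.1985 1.2566] 0.042258888393400085
lid ['top', 'scene'] [0.4563 0.1979 1.2433] 0.10135426539457645
jar_short ['top'] [ 0.6049 -0.2251] 0.0898253828894742
jar_short ['scene'] [ 0.5962 -0.2283] 0.19602296364090188
jar_short ['top', 'scene'] [ 0.6042 -0.2252] 0.3153782216300145
jar_tall ['top'] [ 0.4268 -0.2836] 0.03894739846448041
jar_tall ['scene'] [ 0.4152 -0.2868] 0.12123119972018188
jar_tall ['top', 'scene'] [ 0.4262 -0.2827] 0.19960098245413535
```

>>> send_rows([
  [[0.147,0.202,0],0.38],
  [[0.147,0.202,0],0.38],
  [[0.147,0.202,0],0.38],
  [[0.147,0.202,0],0.38],
  [[0.147,0.202,0],0.38],
], gripper=0)

```text
clock: 1.72
tool_pos: [0.2447, 0.4639, 0.2922]
orientation: [180.0, -0.0, -49.3]
force: [0.4, 0.5, 1.1]
opening: 0.06
gripper_force: 0.0
```

```bash
cat > go.py <<'E'
from h import *
import sys
BOX=np.array([.457,.1975]);YAW=np.radians(71.4)
def box2w(x,y): c,s=np.cos(YAW),np.sin(YAW); return BOX+[c*x-s*y,s*x+c*y]
def plan(x,y,z,yaw=None):
    o=ctrl.get_obs();p=np.array(o["tool_pos"]);M=R.from_euler("xyz",o["orientation"],degrees=True)
    d=np.array([x,y,z])-p; t=0
    if yaw is not None: t=-((yaw-o["orientation"][2]+90)%180-90)  # half-turn symmetric
    print("t %.2f tcp"%o["clock"],np.round(p,4),np.round(o["orientation"],1),"F",np.round(o["force"],1),"open %.3f"%o["opening"])
    print("shares",np.round(M.inv().apply(d)/.8,4),"turn",round(t/90,3),t,"dist %.3f"%np.linalg.norm(d))
if __name__=="__main__":
    a=[float(v) for v in sys.argv[2:]]
    if sys.argv[1]=="b": a[:2]=box2w(*a[:2])
    plan(*a)
E
python3 go.py b -.155 0 .22 -108.6
```

```text
t 1.72 tcp [0.2447 0.4639 0.2922] [180.   -0.  -49.3] F [0.4 0.5 1.1] open 0.060
shares [0.5244 0.1826 0.0903] turn 0.659 59.30014423081946 dist 0.450
```

>>> send_rows([
  [[0.233,0.081,0],0.38],
  [[0.233,0.081,0],0.38],
  [[0.233,0.081,0],0.38],
  [[0.233,0.081,0],0.38],
  [[0.233,0.081,0],0.38],
])

```text
clock: 2.13
tool_pos: [0.318, 0.2807, 0.2925]
orientation: [-180.0, 0.0, -83.5]
force: [1.4, -0.8, -0.4]
opening: 0.0266
gripper_force: 0.0
```

```bash
python3 go.py b -.155 0 .22 -108.6
```

```text
t 2.13 tcp [0.318  0.2807 0.2925] [-180.     0.   -83.5] F [ 1.4 -0.8 -0.4] open 0.027
shares [ 0.2985 -0.0786  0.0904] turn 0.279 25.103858761262543 dist 0.257
```

>>> send_rows([
  [[0.22,-0.058,0],0.279],
  [[0.22,-0.058,0],0.279],
  [[0.22,-0.058,0],0.279],
  [[0.22,-0.058,0],0.279],
  [[0.22,-0.058,0.0],0.279],
])

```text
clock: 2.55
tool_pos: [0.3853, 0.1108, 0.2925]
orientation: [-180.0, 0.0, -108.6]
force: [0.2, 0.3, -0.3]
opening: 0.0005
gripper_force: 0.0
```

```bash
python3 go.py b -.155 0 .22 -108.6
```

```text
t 2.55 tcp [0.3853 0.1108 0.2925] [-180.     0.  -108.6] F [ 0.2  0.3 -0.3] open 0.000
shares [ 0.0625 -0.0503  0.0906] turn 0.0 0.029334073575924435 dist 0.097
```

>>> send_rows([
  [[0.0625,-0.0503,0.0],0],
  [[0.0625,-0.0503,0.0],0],
  [[0.0625,-0.0503,0.045],0],
  [[0.0625,-0.0503,0.09],0],
  [[0.0625,-0.0503,0.09],0],
])

```text
clock: 2.97
tool_pos: [0.4045, 0.0522, 0.2152]
orientation: [179.6, -0.3, -108.4]
force: [-1.9, -1.1, -2.1]
opening: -0.0001
gripper_force: 0.0
```

```bash
python3 - <<'E'
from fit import *
from go import *
s=ctrl.snapshot("wrist");print(s["vertical_fov"],-cam(s)[1].T@cam(s)[2])
im=cv2.cvtColor(s["color"],cv2.COLOR_RGB2BGR)
for x,y,z in ((-.166,.025,.092),(-.166,-.025,.092),(-.118,.025,.092),(-.118,-.025,.092),(-.155,0,.092),(-.093,.095,.122),(-.093,-.095,.122),(.09,.095,.122),(.09,-.095,.122)):
    u=pix(s,[*box2w(x,y),z])[0]; cv2.circle(im,tuple(int(v) for v in u),3,(0,0,255),-1)
cv2.imwrite("pics/w1.png",im)
E
python3 go.py b -.155 0 .15 -108.6
```

```text
65.10940885416233 [ 0.37941983 -0.02320013  0.30789635]
t 3.02 tcp [0.4059 0.053  0.2183] [ 179.8   -0.3 -108.3] F [0.6 0.8 0.6] open 0.001
shares [ 0.0018 -0.0033  0.0853] turn 0.004 0.3150978246364957 dist 0.068
```

View pics/w1.png

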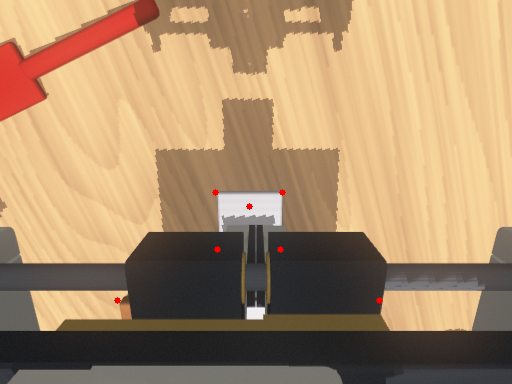

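>>> send_rows([
  [[0.002,-0.003,0.04],0.003],
  [[0.002,-0.003,0.07],0.003],
  [[0.002,-0.003,0.082],0.003],
  [[0.002,-0.003,0.086],0.003],
  [[0.002,-0.003,0.086],0.003],
])

```text
clock: 3.43
tool_pos: [0.41, 0.0527, 0.1524]
orientation: [-180.0, -0.0, -108.4]
force: [-0.3, -0.5, 0.7]
opening: 0.0003
gripper_force: 0.4
```

```bash
python3 go.py b -.155 0 .149 -108.6;python3 - <<'E'
from fit import *
s=ctrl.snapshot("scene");save(s,"s1")
E
```

```text
t 3.43 tcp [0.41   0.0527 0.1524] [-180.    -0.  -108.4] F [-0.3 -0.5  0.7] open 0.000
shares [0.0035 0.0021 0.0043] turn 0.002 0.17517275260186693 dist 0.005
```

View pics/s1.png

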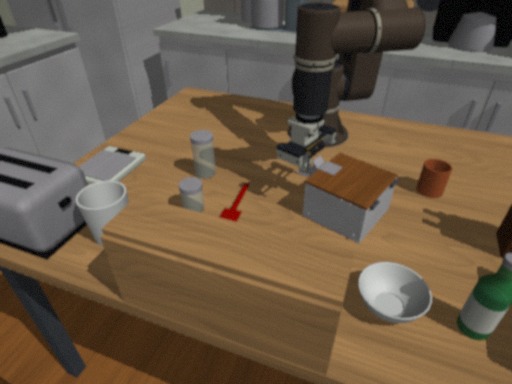

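The lid is still shut and the tool is just touching the pad. I press further.

>>> send_rows([
  [[0.0,0,0.003],0],
  [[0.0,0,0.005],0],
  [[0.0,0,0.007],0],
  [[0.0,0,0.008],0],
  [[0.0,0,0.008],0],
])

```text
clock: 3.9
tool_pos: [0.4099, 0.0524, 0.1453]
orientation: [-179.9, 0.1, -108.5]
force: [-0.4, 0.3, 1.8]
opening: 0.0003
gripper_force: 1.0
```

```bash
cat > lid.py <<'E'
from fit import *
from go import *
from scipy.optimize import minimize_scalar
def lidpts(th):
    out=[]
    for r in (0,.183):
        for y in (-.095,.095):
            for t in (0,.01):
                out.append([*box2w(.09-r*np.cos(th)+t*np.sin(th),y),.112+r*np.sin(th)+t*np.cos(th)])
    return np.array(out)
def angle():
    s=ctrl.snapshot("scene");c=ctrl.cut_out(s,"lid")
    if not c: print("lid not seen");return
    m=c[0]["pixels"].astype(float)
    best=min(((fit([(s,m)],lambda p:lidpts(p[0]),[t],[.1])) for t in (.02,.6,1.2,1.7)),key=lambda q:q[1])
    print("lid angle",best,"conf",c[0]["conf"])
    return s
if __name__=="__main__": angle()
E
python3 lid.py; python3 go.py b -.155 0 .149 -108.6
```

```text
lid angle (array([0.7371875]), np.float64(0.04364906254472592)) conf 0.72
t 4.00 tcp [0.4097 0.0523 0.1452] [-180.     0.  -108.5] F [ 0.4 -0.1  2.7] open 0.001
shares [ 0.0028  0.0019 -0.0047] turn 0.001 0.11670385154091889 dist 0.005
```

>>> send_rows([
  [[0.005,0,-0.05],0],
  [[0.01,0,-0.1],0],
  [[0.03,-0.03,-0.13],0],
  [[0.06,-0.065,-0.13],0],
  [[0.09,-0.1,-0.13],0],
], gripper=1)

```text
clock: 4.42
tool_pos: [0.4634, -0.0421, 0.2511]
orientation: [-179.8, 0.2, -108.3]
force: [0.0, 1.1, -1.3]
opening: 0.0279
gripper_force: 0.0
```

>>> send_rows([
  [[0.03,-0.04,0],0],
  [[0.06,-0.08,0],0],
  [[0.09,-0.12,0],0],
  [[0.12,-0.16,0],0],
  [[0.14,-0.19,0],0],
])

```text
clock: 4.83
tool_pos: [0.5717, -0.1989, 0.248]
orientation: [179.9, -0.0, -108.6]
force: [0.6, 1.7, 0.8]
opening: 0.0616
gripper_force: 0.0
```

```bash
python3 - <<'E'
from lid import *
angle()
s=ctrl.snapshot("wrist");im=cv2.cvtColor(s["color"],cv2.COLOR_RGB2BGR)
c=ctrl.cut_out(s,"jar_short"); 
if c:
    print("wrist jar",c[0]["conf"],fit([(s,c[0]["pixels"].astype(float))],lambda p:cyl(p,.033,.092),[.604,-.2255],[.015,.015]))
h=pix(s,cyl([.604,-.2255],.033,.092)); 
for u in h: cv2.circle(im,tuple(int(v) for v in u),1,(0,0,255),-1)
cv2.imwrite("pics/w2.png",im)
E
python3 go.py w .604 -.2255 .2 -108.6
```

```text
lid angle (array([1.753125]), np.float64(0.08469294764382515)) conf 0.59
wrist jar 0.6 (array([ 0.60310369, -0.22647999]), np.float64(0.06235772453352466))
t 5.03 tcp [ 0.5704 -0.1967  0.2475] [ 179.8   -0.  -108.6] F [-1.   0.9  0.6] open 0.078
shares [ 0.0207 -0.0515  0.0593] turn -0.0 -0.016921260433107932 dist 0.065
```

View pics/w2.png

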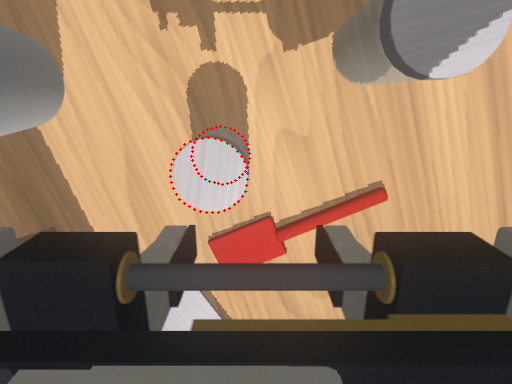

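The red rings match the jar at (209,175). The lid reads 1.75, so it is fully open. I go down over the jar.

>>> send_rows([
  [[0.015,-0.035,0],0],
  [[0.0223,-0.0505,0.01],0],
  [[0.0223,-0.0505,0.05],0],
  [[0.0223,-0.0505,0.08],0],
  [[0.0223,-0.0505,0.1],0],
], gripper=1)

```text
clock: 5.45
tool_pos: [0.6019, -0.2244, 0.1665]
orientation: [179.8, 0.0, -108.5]
force: [0.3, 0.4, -0.4]
opening: 0.0875
gripper_force: 0.0
```

```bash
python3 go.py w .603 -.2265 .121 -108.6
```

```text
t 5.45 tcp [ 0.6019 -0.2244  0.1665] [ 179.8    0.  -108.5] F [ 0.3  0.4 -0.4] open 0.087
shares [ 0.0021 -0.0024  0.0569] turn 0.001 0.1173759131132357 dist 0.046
```

>>> send_rows([
  [[0.002,-0.002,0.03],0],
  [[0.002,-0.002,0.05],0],
  [[0.002,-0.002,0.057],0],
  [[0.002,-0.002,0.057],0],
  [[0.002,-0.002,0.057],0],
])

```text
clock: 5.87
tool_pos: [0.6048, -0.2272, 0.1242]
orientation: [-180.0, -0.0, -108.4]
force: [0.0, -0.4, -0.2]
opening: 0.0874
gripper_force: 0.0
```

>>> send_rows([
  [[0,0,0],0],
  [[0,0,0],0],
  [[0,0,0],0],
  [[0,0,0],0],
  [[0,0,0],0],
], gripper=0)

```text
clock: 6.28
tool_pos: [0.6048, -0.2278, 0.1241]
orientation: [-180.0, 0.0, -108.5]
force: [-1.0, 1.6, 4.1]
opening: 0.0654
gripper_force: 30.0
```

>>> send_rows([
  [[0,0,0],0],
  [[0,0,0],0],
  [[0,0,0],0],
  [[0,0,0],0],
  [[0,0,-0.005],0],
])

```text
clock: 6.7
tool_pos: [0.6042, -0.2277, 0.1269]
orientation: [179.9, 0.0, -108.5]
force: [0.1, 0.7, -3.0]
opening: 0.0653
gripper_force: 30.0
```

```bash
python3 go.py b -.02 0 .3 -108.6
```

```text
t 6.70 tcp [ 0.6042 -0.2277  0.1269] [ 179.9    0.  -108.5] F [ 0.1  0.7 -3. ] open 0.065
shares [-0.4206  0.3435 -0.2161] turn 0.001 0.08482144983580042 dist 0.468
```

>>> send_rows([
  [[0,0,-0.03],0],
  [[0,0,-0.07],0],
  [[0,0,-0.11],0],
  [[-0.02,0.016,-0.15],0],
  [[-0.04,0.032,-0.19],0],
])

```text
clock: 7.12
tool_pos: [0.5899, -0.1895, 0.28]
orientation: [179.9, -0.0, -108.6]
force: [1.2, 0.9, -3.4]
opening: 0.0654
gripper_force: 30.0
```

>>> send_rows([
  [[-0.03,0.025,-0.02],0],
  [[-0.06,0.05,-0.02],0],
  [[-0.09,0.075,-0.02],0],
  [[-0.12,0.1,-0.02],0],
  [[-0.15,0.125,-0.02],0],
])

```text
clock: 7.53
tool_pos: [0.5327, -0.0426, 0.2952]
orientation: [180.0, 0.0, -108.5]
force: [0.6, 0.9, -3.0]
opening: 0.0653
gripper_force: 30.0
```

```bash
python3 go.py b -.02 0 .3 -108.6
```

```text
t 7.53 tcp [ 0.5327 -0.0426  0.2952] [ 180.     0.  -108.5] F [ 0.6  0.9 -3. ] open 0.065
shares [-0.2295  0.1851 -0.0059] turn 0.001 0.07677176411007736 dist 0.236
```

>>> send_rows([
  [[-0.03,0.025,-0.006],0],
  [[-0.065,0.055,-0.006],0],
  [[-0.1,0.085,-0.006],0],
  [[-0.135,0.115,-0.006],0],
  [[-0.165,0.145,-0.006],0],
])

```text
clock: 7.95
tool_pos: [0.4645, 0.1198, 0.3001]
orientation: [180.0, 0.0, -108.5]
force: [0.6, 1.1, -1.6]
opening: 0.0654
gripper_force: 30.0
```

>>> send_rows([
  [[-0.02,0.015,0],0],
  [[-0.04,0.03,0],0],
  [[-0.055,0.038,0],0],
  [[-0.0645,0.04,0],0],
  [[-0.0645,0.04,0],0],
])

```text
clock: 8.37
tool_pos: [0.4516, 0.1784, 0.3]
orientation: [180.0, 0.0, -108.4]
force: [-0.1, -0.2, -2.1]
opening: 0.0655
gripper_force: 30.0
```

```bash
python3 go.py b -.02 0 .131 -108.6; python3 - <<'E'
from fit import *
from go import *
s=ctrl.snapshot("scene");im=cv2.cvtColor(s["color"],cv2.COLOR_RGB2BGR)
for u in pix(s,cyl(box2w(-.02,0),.033,.092)): cv2.circle(im,tuple(int(v) for v in u),1,(0,0,255),-1)
cv2.imwrite("pics/s2.png",cv2.resize(im[60:260,220:460],(720,600)))
E
```

```text
t 8.37 tcp [0.4516 0.1784 0.3   ] [ 180.     0.  -108.4] F [-0.1 -0.2 -2.1] open 0.065
shares [0.0003 0.0012 0.2113] turn 0.002 0.19450466721396253 dist 0.169
```

View pics/s2.png

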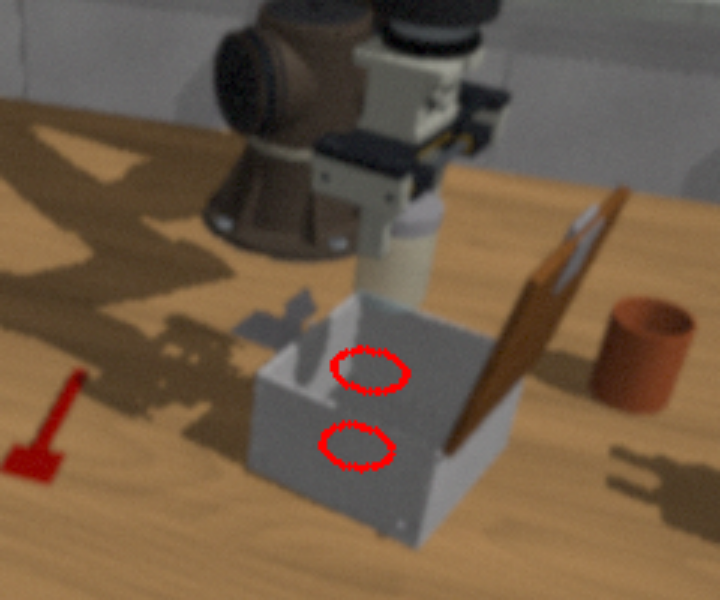

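The jar hangs over the open box, and the lid leans away from the hand. I lower it.

>>> send_rows([
  [[0,0.001,0.04],0],
  [[0,0.001,0.08],0],
  [[0,0.001,0.12],0],
  [[0,0.001,0.16],0],
  [[0,0.001,0.185],0],
])

```text
clock: 8.83
tool_pos: [0.4499, 0.1755, 0.1493]
orientation: [179.9, -0.2, -108.6]
force: [1.3, 0.3, -3.4]
opening: 0.0653
gripper_force: 30.0
```

>>> send_rows([
  [[0,0,0.004],0],
  [[0,0,0.01],0],
  [[0,0,0.015],0],
  [[0,0,0.02],0],
  [[0,0,0.023],0],
])

```text
clock: 9.25
tool_pos: [0.4514, 0.1778, 0.1345]
orientation: [-179.9, 0.1, -108.5]
force: [-0.3, -0.5, -2.0]
opening: 0.0654
gripper_force: 30.0
```

```bash
python3 go.py b -.02 0 .130 -108.6
```

```text
t 9.25 tcp [0.4514 0.1778 0.1345] [-1.799e+02  1.000e-01 -1.085e+02] F [-0.3 -0.5 -2. ] open 0.065
shares [-0.0005  0.0012  0.0056] turn 0.001 0.09825381660552068 dist 0.005
```

>>> send_rows([
  [[0,0,0.001],0],
  [[0,0,0.002],0],
  [[0,0,0.003],0],
  [[0,0,0.004],0],
  [[0,0,0.005],0],
])

```text
clock: 9.67
tool_pos: [0.451, 0.1777, 0.13]
orientation: [-180.0, 0.0, -108.5]
force: [-4.2, 1.2, 11.8]
opening: 0.0651
gripper_force: 30.0
```

```bash
python3 go.py b -.02 0 .130 -108.6
```

```text
t 9.67 tcp [0.451  0.1777 0.13  ] [-180.     0.  -108.5] F [-4.2  1.2 11.8] open 0.065
shares [-0.0009  0.0008  0.    ] turn 0.001 0.11653080657615078 dist 0.001
```

Contact with the floor, 12 N. I let go, wait and then rise straight up.

>>> send_rows([
  [[0,0,0],0],
  [[0,0,0],0],
  [[0,0,0],0],
  [[0,0,0],0],
  [[0,0,0],0],
], gripper=1)

```text
clock: 10.08
tool_pos: [0.451, 0.1776, 0.1298]
orientation: [-180.0, 0.0, -108.5]
force: [-0.4, 0.0, 1.1]
opening: 0.0868
gripper_force: 0.0
```

>>> send_rows([
  [[0,0,0],0],
  [[0,0,0],0],
  [[0,0,-0.01],0],
  [[0,0,-0.03],0],
  [[0,0,-0.05],0],
])

```text
clock: 10.5
tool_pos: [0.4507, 0.1773, 0.1703]
orientation: [180.0, -0.1, -108.5]
force: [1.0, -0.3, 0.5]
opening: 0.0877
gripper_force: 0.0
```

>>> send_rows([
  [[0,0,-0.04],0],
  [[0,0,-0.08],0],
  [[0,0,-0.12],0],
  [[0,0,-0.16],0],
  [[0,0,-0.2],0],
], gripper=0)

```text
clock: 10.92
tool_pos: [0.4505, 0.1771, 0.3323]
orientation: [-180.0, 0.0, -108.5]
force: [1.1, -0.1, 0.8]
opening: 0.0601
gripper_force: 0.0
```

```bash
python3 - <<'E'
from lid import *
s=ctrl.snapshot("scene");c=ctrl.cut_out(s,"jar_short")
for b in c[:2]: print(b["conf"],b["xy"],b["pixels"].sum(), pix(s,[*box2w(-.02,0),.09])/[512,384])
cv2.imwrite("pics/s3.png",cv2.resize(cv2.cvtColor(s["color"],cv2.COLOR_RGB2BGR)[60:260,220:460],(720,600)))
E
python3 go.py b .15 0 .39 -108.6
```

```text
0.71 [0.6734, 0.4891] 501 [[0.67038563 0.47929669]]
0.41 [0.4004, 0.4008] 965 [[0.67038563 0.47929669]]
t 11.02 tcp [0.4526 0.1784 0.3361] [-179.6    0.4 -108.4] F [-0.3 -0.9  0.1] open 0.052
shares [-0.2124  0.0015 -0.0658] turn 0.002 0.1506926067626324 dist 0.178
```

View pics/s3.png

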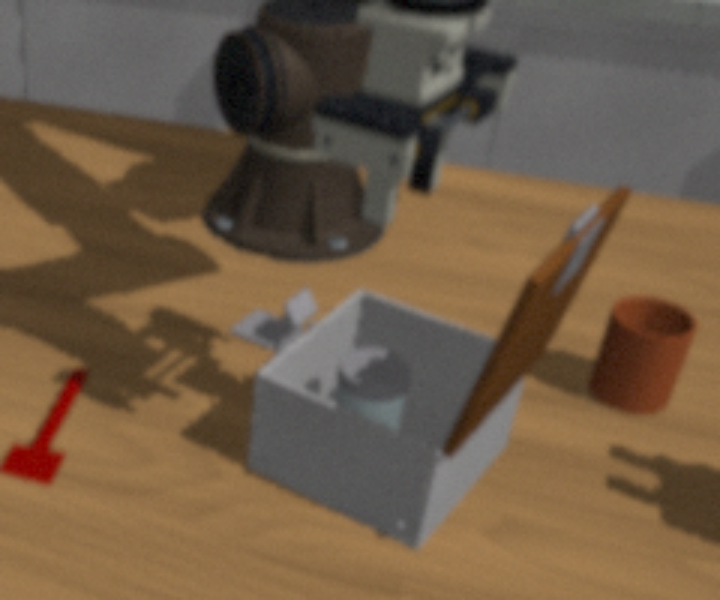

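The jar stands on the floor and the latch has sprung back. I go up and over behind the lid.

>>> send_rows([
  [[0,0.001,-0.04],0],
  [[0,0.001,-0.08],0],
  [[-0.03,0.001,-0.1],0],
  [[-0.07,0.001,-0.1],0],
  [[-0.11,0.001,-0.1],0],
], gripper=0)

```text
clock: 11.43
tool_pos: [0.4783, 0.2618, 0.4122]
orientation: [-179.9, 0.2, -108.5]
force: [0.2, -0.5, -0.2]
opening: 0.0185
gripper_force: 0.0
```

>>> send_rows([
  [[-0.04,0,0],0],
  [[-0.08,0,0],0],
  [[-0.12,0,0],0],
  [[-0.13,0,0],0],
  [[-0.13,0,0],0],
])

```text
clock: 11.85
tool_pos: [0.5112, 0.3618, 0.4081]
orientation: [179.9, -0.1, -108.4]
force: [0.4, -0.3, -0.9]
opening: 0.0005
gripper_force: 0.0
```

```bash
python3 lid.py; python3 go.py b .165 0 .33 -108.6
```

```text
lid angle (array([1.75625]), np.float64(0.09419896991054487)) conf 0.82
t 11.95 tcp [0.5108 0.3597 0.4093] [ 1.800e+02 -1.000e-01 -1.085e+02] F [-1.  -0.3  0.8] open 0.001
shares [ 0.0072 -0.001   0.0991] turn 0.001 0.12720215479286878 dist 0.080
```

>>> send_rows([
  [[0.007,-0.001,0.03],0],
  [[0.007,-0.001,0.06],0],
  [[0.007,-0.001,0.085],0],
  [[0.007,-0.001,0.095],0],
  [[0.007,-0.001,0.095],0],
])

```text
clock: 12.37
tool_pos: [0.5093, 0.3528, 0.3326]
orientation: [179.9, -0.1, -108.5]
force: [-0.4, -0.6, 0.2]
opening: 0.0003
gripper_force: 0.0
```

```bash
python3 go.py b .11 0 .335 -108.6; python3 go.py b .055 0 .332 -108.6 | tail -1
```

```text
t 12.37 tcp [0.5093 0.3528 0.3326] [ 1.799e+02 -1.000e-01 -1.085e+02] F [-0.4 -0.6  0.2] open 0.000
shares [ 0.0673  0.0001 -0.0029] turn 0.001 0.06125330710091248 dist 0.054
shares [0.1361 0.0002 0.001 ] turn 0.001 0.06125330710091248 dist 0.109
```

>>> send_rows([
  [[0.014,0,0],0],
  [[0.028,0,0],0],
  [[0.042,0,0],0],
  [[0.056,0,0],0],
  [[0.07,0,0],0],
])

```text
clock: 12.78
tool_pos: [0.4921, 0.3001, 0.335]
orientation: [-179.9, 0.1, -108.5]
force: [0.3, 0.9, 1.0]
opening: 0.0007
gripper_force: 0.7
```

>>> send_rows([
  [[0.014,0,0],0],
  [[0.028,0,0],0],
  [[0.042,0,0],0],
  [[0.056,0,0],0],
  [[0.066,0,0.001],0],
])

```text
clock: 13.2
tool_pos: [0.4749, 0.2498, 0.333]
orientation: [180.0, -0.0, -108.5]
force: [1.0, 1.5, -0.7]
opening: 0.0006
gripper_force: 0.6
```

```bash
python3 lid.py; python3 go.py b .005 0 .307 -108.6; python3 go.py b -.034 0 .267 -108.6 | tail -1
```

```text
lid angle (array([1.245]), np.float64(0.1797377994371611)) conf 0.72
t 13.30 tcp [0.475  0.2499 0.3331] [ 180.    -0.  -108.5] F [-0.1  0.5  1. ] open 0.000
shares [0.063  0.0006 0.0326] turn 0.001 0.06768345338967663 dist 0.057
shares [0.1117 0.0006 0.0826] turn 0.001 0.06768345338967663 dist 0.111
```

>>> send_rows([
  [[0.014,0,0.005],0],
  [[0.027,0,0.011],0],
  [[0.04,0,0.018],0],
  [[0.052,0,0.025],0],
  [[0.063,0,0.0326],0],
])

```text
clock: 13.72
tool_pos: [0.4592, 0.2023, 0.3062]
orientation: [-180.0, -0.0, -108.5]
force: [1.1, 0.9, 0.3]
opening: 0.0004
gripper_force: 0.6
```

>>> send_rows([
  [[0.011,0,0.009],0],
  [[0.021,0,0.019],0],
  [[0.031,0,0.029],0],
  [[0.04,0,0.039],0],
  [[0.048,0,0.05],0],
])

```text
clock: 14.13
tool_pos: [0.447, 0.1663, 0.266]
orientation: [180.0, 0.0, -108.5]
force: [0.0, 0.6, 0.3]
opening: 0.0002
gripper_force: 0.5
```

```bash
python3 lid.py; python3 go.py b -.052 0 .229 -108.6; python3 go.py b -.065 0 .195 -108.6 | tail -1;  python3 go.py b -.068 0 .184 -108.6 | tail -1
```

```text
lid angle (array([0.546875]), np.float64(0.1271503145002121)) conf 0.89
t 14.23 tcp [0.4462 0.1656 0.2651] [ 1.799e+02 -1.000e-01 -1.085e+02] F [0.3 0.2 0.6] open 0.000
shares [ 0.0228 -0.0001  0.0452] turn 0.001 0.057547606406217255 dist 0.040
shares [ 0.039  -0.0002  0.0877] turn 0.001 0.057547606406217255 dist 0.077
shares [ 0.0427 -0.0002  0.1015] turn 0.001 0.057547606406217255 dist 0.088
```

>>> send_rows([
  [[0.005,0,0.009],0],
  [[0.01,0,0.018],0],
  [[0.015,0,0.027],0],
  [[0.019,0,0.036],0],
  [[0.0228,0,0.0452],0],
])

```text
clock: 14.65
tool_pos: [0.4415, 0.1494, 0.23]
orientation: [-180.0, 0.0, -108.5]
force: [0.6, 1.0, 0.4]
opening: 0.0001
gripper_force: 0.5
```

>>> send_rows([
  [[0.004,0,0.009],0],
  [[0.008,0,0.018],0],
  [[0.012,0,0.027],0],
  [[0.014,0,0.036],0],
  [[0.016,0,0.043],0],
])

```text
clock: 15.07
tool_pos: [0.4378, 0.1378, 0.196]
orientation: [-180.0, 0.1, -108.5]
force: [-0.0, 1.0, 9.8]
opening: 0.0004
gripper_force: 6.3
```

>>> send_rows([
  [[0.001,0,0.004],0],
  [[0.002,0,0.008],0],
  [[0.002,0,0.012],0],
  [[0.002,0,0.015],0],
  [[0.002,0,0.015],0],
])

```text
clock: 15.48
tool_pos: [0.4371, 0.1357, 0.1873]
orientation: [-179.9, -0.0, -108.4]
force: [-15.6, -1.8, 37.9]
opening: 0.0005
gripper_force: 19.2
```

```bash
python3 lid.py; python3 go.py b -.068 0 .184 -108.6
```

```text
lid angle (array([0.0153125]), np.float64(0.11609320242129348)) conf 0.72
t 15.58 tcp [0.4371 0.1357 0.1873] [-179.9   -0.  -108.4] F [-14.5  -0.9  38.6] open 0.000
shares [0.0039 0.0011 0.0041] turn 0.002 0.18053121455898236 dist 0.005
```

The lid is down on its stop. I back off straight up and check.

>>> send_rows([
  [[0,0,-0.006],0],
  [[0,0,-0.015],0],
  [[0,0,-0.04],0],
  [[0,0,-0.08],0],
  [[0,0,-0.12],0],
])

```text
clock: 16.0
tool_pos: [0.4362, 0.1353, 0.2805]
orientation: [179.9, -0.2, -108.5]
force: [1.0, 0.0, -0.3]
opening: 0.0002
gripper_force: 0.0
```

>>> send_rows([
  [[0,0,-0.04],0],
  [[0,0,-0.08],0],
  [[0,0,-0.1],0],
  [[0,0,-0.1],0],
  [[0,0,-0.1],0],
])

```text
clock: 16.42
tool_pos: [0.4369, 0.136, 0.3607]
orientation: [-180.0, 0.1, -108.5]
force: [-0.8, 0.5, -1.0]
opening: 0.0001
gripper_force: 0.0
```

```bash
python3 - <<'E'
from lid import *
s=angle(); save(s,"s4"); o=ctrl.get_obs();print(o["clock"],o["tool_pos"],np.abs(o["qvel"]).max())
E
```

```text
lid angle (array([0.02578125]), np.float64(0.04027205467635447)) conf 0.55
16.5167 [0.4364329  0.13563059 0.35914638] 0.5060397157852213
```

View pics/s4.png

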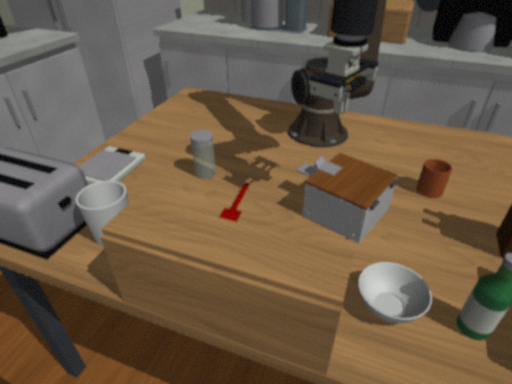

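The lid stays shut around (350,178), the latch is at rest at (318,168), and the tall jar and spatula have not moved. I hand in.

```bash
python3 -c "
from plant import ctrl
print(ctrl.close_job())"
```

```text
the job is handed in; nothing more can be done
None
```

I opened the proofing box by its latch, stood the short jar upright on its floor and snapped the lid shut; the last picture shows it latched and the tall jar and spatula unmoved (scraper out of view, never approached), and the job is handed in at about 16.5 s with no verdict returned.

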